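Tip link plates out of their nest, stack them in the jig and pin the stack

ROBOT

A 6-joint arm with a two-finger parallel gripper is mounted at the origin on a cart in front of the work surface, level with it; the furniture and walls round the work are solid. World frame = base frame: x ahead of the robot, y to its left, z up, the work surface at z = 0. Lengths are in mm, angles in rad, forces in N, time in s.
With the tool pointing down it reaches from about 325 to 875 mm from the base axis. Payload 4.4 kg.
Tool frame: the origin (TCP) lies on the centre line of the jaws, within the pads' length; the fingertips stand ahead of it and the grasp point (between the pads) lies 6 mm ahead of it (ctrl.tcp_to_tips is the z of the fingertips in the tool frame, in mm); z points along the fingers, y is the line along which they close (so a half turn about z gives the same grasp; the last joint's range is limited). The gripper opens to 85 mm and grips with 20 to 120 N. Pads are 22 mm wide; open, the fingers measure 114 mm over their backs; the gripper's body (76 mm by 85 mm) begins 54 mm behind the grasp point. The pads swing forward as they close: fully open they stand 13 mm farther back than shut.
Start: joints at [1.044, 0.207, 1.542, -0, 1.393, -0.15], TCP at [211.579, 534.66, 256.282] pointing down, gripper open.
Joint ranges: [-2.73, 2.73], [-0.86, 2.22], [0.23, 2.46], [-1.11, 4.25], [0.08, 2.63], [-2.82, 2.82]. Speed limits (rad/s): [2.79, 2.79, 3.14, 3.14, 3.14, 3.14].

INTERFACE

Orientations are given as a 3x3 rotation matrix whose columns are the frame's x, y, z axes.
In Python, from plant import ctrl, sensors, optics gives the robot as it stands. Calls block until the motion is done:
- ctrl.move_ptp(position, orientation): joint-space move of the TCP to a pose.
- ctrl.move_l(position, rot=None, vel=150, threshold=None): straight line of the TCP; rot=None keeps the orientation; vel is the mean speed in mm/s. With threshold (N) it stops when the force on the tool has changed by that much, and returns True; else False.
- ctrl.set_joints(angles): joint-space move.
- ctrl.gripper_to(opening, force=None): finger opening in mm; force is the grip in N (None keeps the last); returns when the fingers have stopped.
- ctrl.hold(seconds).
- ctrl.solve_ik(position, orientation): joint angles nearest the present ones, or None.
- sensors.read_state(): the state.
- optics.grab_frame(name): name is "side" or "top" or "wrist"; returns (picture, depth): 400x640x3 uint8, red, green, blue; 400x640 float32, mm along the optical axis (not along the pixel's ray), 0 where there is no reading.
- optics.camera_params(name): a dict with "mtx" (3x3 intrinsics, pixels), "R" (3x3) and "t" (3): a world point X has camera coordinates R X + t; the wrist camera has in their place "T_tool_cam" (4x4, takes a point from camera to tool coordinates, whose origin is the TCP and whose axes are the flange's). Camera axes: x right, y down, z forward; pixel columns grow to the right and rows downward; lengths in mm; the calibration is good to about 2 mm. A picture is of the moment at which its call begins: read the wrist's pose just before it. camera_params takes no time and is no camera call.
A pose or a line that the arm cannot do raises ctrl.MotionError and nothing moves.
- ctrl.finish_job(): hands the job in; it is judged then, once.
The state is a dict: "t": time; "q": joint angles; "qvel": joint speeds; "tau": joint torques, N m; "eef_pos": TCP position; "eef_rot": TCP orientation; "force": force on the tool from outside, world axes, zero at the start; "wrist_torque": the same for the moment, N m; "grip_width": finger opening in mm; "grasp_force": force on a finger pad.
Only numpy, scipy, OpenCV 4.12 (cv2) and the standard library are available. Lean on these libraries where they do the work, as an engineer would, in place of code of your own. Each camera call takes 0.05 s, during which the arm holds its last target. There are 200 camera calls.

TASK

Slide the keeper strip on the grey nest fully back, by its knob, off the link plates: these lie flush with no room for fingers, but pressed down on the near end, where the seat is cut away, a link tips its far end up and stays so, and can be taken by its sides. Stack every link that is there flat in the dowel jig, one on another, then push the locking pin down through the eyes of the whole stack into the hole in the jig's base until its collar rests on the top link. Leave the loose tools lying about where they are.

Things in the scene. Friction and masses are not known exactly. Their poses are not given: they have to be found in the camera images.
- nest: Fixed grey nest, 126 x 212 mm, rim 40 mm high. Origin: underside, centre. Four pockets 38 mm wide, 104 mm long, run along its x; middles at x = 0, y = +75, +25, -25, -75 mm; 12 mm walls between. Near (-x) end wall only 28 mm high: fingers may overhang it. Flat seat at z = 26 from x = -1.4 mm to the far end; nearer than that the floor falls away at 22 deg. A link lies flush with the rim.
- keeper (a joint): Travel of the keeper, an aluminium strip 31 x 212 x 4 mm lying 1 mm over the nest's rim: 0 = shut, covering the last 20 mm of the links' far ends so that they cannot tip up; 0.024 m = fully back (towards the nest's +x), its front edge then at nest x = 54 mm, clear of the links. It slides with about 2 N of friction and stays where it is left.
- keeper_knob (a point): Middle of the keeper's upright black knob, 15 mm in diameter and 27 mm high, standing on the middle of the strip (z = 58 mm; at nest x = 46 mm, y = 0 when shut). Grip it or push it to slide the keeper.
- nest_edge (a point): Middle of the seat's straight edge (nest x = -1.4 mm, y = 0, z = 26 mm; it runs along y), over which the links tip. Under 1 N pressed on a link's near end, 20 to 45 mm from its middle, tips it 22 deg about its y until its underside rests on the sloping floor. It then stays tipped by its weight; its far end's top is about 18 mm above the rim, and the last 14 mm of its sides are wholly clear of the rim.
- link_a_mid (a point): Centre (half-way up) of a loose aluminium link, a flat bar 100 x 36 x 14 mm (x, y, z), 0.11 to 0.2 kg, with two 12 mm eyes through it at x = +22 and -22 mm; same either way round. z is its upward normal. Starts flat in its pocket (y = +75 mm in the nest), its +x end at the nest's far end. None if absent: three or all four links are there.
- link_b_mid (a point): Centre (half-way up) of a loose aluminium link, a flat bar 100 x 36 x 14 mm (x, y, z), 0.11 to 0.2 kg, with two 12 mm eyes through it at x = +22 and -22 mm; same either way round. z is its upward normal. Starts flat in its pocket (y = +25 mm in the nest), its +x end at the nest's far end. None if absent: three or all four links are there.
- link_c_mid (a point): Centre (half-way up) of a loose aluminium link, a flat bar 100 x 36 x 14 mm (x, y, z), 0.11 to 0.2 kg, with two 12 mm eyes through it at x = +22 and -22 mm; same either way round. z is its upward normal. Starts flat in its pocket (y = -25 mm in the nest), its +x end at the nest's far end. None if absent: three or all four links are there.
- link_d_mid (a point): Centre (half-way up) of a loose aluminium link, a flat bar 100 x 36 x 14 mm (x, y, z), 0.11 to 0.2 kg, with two 12 mm eyes through it at x = +22 and -22 mm; same either way round. z is its upward normal. Starts flat in its pocket (y = -75 mm in the nest), its +x end at the nest's far end. None if absent: three or all four links are there.
- jig: Fixed stacking jig: dark steel base 136 x 74 mm, its top at z = 28 mm. Origin: underside, centre. Six round-nosed 8 mm dowels, tops at z = 86, at (x, y) = (-46, +-23), (4, +-23), (-55, 0), (55, 0) mm: a link lying along x with its middle at x = y = 0 has 1.1 mm play to each. From x = +12 to +50 mm its sides are free for fingers. Stacked links have middles at z = 35, 49, 63, 77 mm.
- jig_hole (a point): Mouth of the 13 mm through hole in the jig's base (jig x = -22 mm, y = 0, z = 28 mm), below the -x eye of the stacked links.
- pin_block: Loose dark wooden block 62 x 56 x 70 mm, 0.35 kg, with a hole in the middle of its top in which the locking pin stands at the start, its collar on the block. Origin: underside, centre.
- pin_grip (a point): Middle of the locking pin's ribbed knob, 16 mm in diameter, 30 mm high: the place to grip. z points up along the pin. Pin, 0.06 kg: shank 9 mm thick and 68 mm long with an 8 mm tapered nose, above it a collar 22 mm wide and 5 mm thick, above that the knob. The knob's middle is 20 mm above the collar's underside and 88 mm above the tip.
- pin_tip (a point): Lower end of the locking pin, on its axis.
- pin_collar (a point): Centre of the underside of the pin's collar, 68 mm above the tip.
- pliers: Red-handled pliers lying on the table, 171 mm; leave alone.
- tape: Yellow tape measure 64 x 84 x 32 mm; leave alone.
- brush: Flat wooden bench brush, 196 mm; leave alone.
Not all that is in view belongs to the job. Of the things that look like the part that bears pin_grip, take the one that is farthest from the robot's base at the start. What is shaped like the part that bears link_c_mid but black is not meant.

How it is judged:
By the outcome, as a careful person would: the job done as asked, in the order asked, and still so for the second after the job is handed in, with the robot touching nothing.
Of link_a, link_b, link_c, link_d only 3 to 4 are there at a start; the rules pass over those that are not, and their reading is None.
At some moment in a run one of pin_block, link_a, link_b, link_c, link_d may be knocked a few centimetres aside while the robot is not near it.
It also fails if it takes over 210 s, if anything falls off the work surface, if the arm or the gripper's body presses on something with over 40 N, if the wrist force passes 120 N, or if a joint passes its speed limit or range.

## Working session

There is one attempt and no reset: what is moved stays moved. The work goes in short steps, each a Python script; the robot and the scene stay as the last script left them, time stands still between calls to the robot, and variables do not carry over. Pictures are saved under pics/ and viewed, at most 14 in all, crops included, and the job is handed in when it is done.

```bash
ls; mkdir -p pics; python3 - <<'E'
from plant import ctrl,sensors,optics
import cv2,numpy as np
for n in("top","side"):
    p,d=optics.grab_frame(n); np.savez(f"pics/{n}0.npz",p=p,d=d)
    cv2.imwrite(f"pics/{n}0.png",p[:,:,::-1]); c=optics.camera_params(n)
    print(n,c["mtx"].tolist(),np.round(-c["R"].T@c["t"]),np.round(c["R"],3).tolist())
c=optics.camera_params("wrist");print(np.round(c["T_tool_cam"],3).tolist(),c["mtx"].tolist(),ctrl.tcp_to_tips)
s=sensors.read_state();print(s["eef_rot"],s["t"],s["force"])
E
```

```text
pics
top [[402.9371587240344, 0.0, 316.89062444483426], [0.0, 402.9371587240344, 200.24050281709071], [0.0, 0.0, 1.0]] [ 445.  -25. 1103.] [[0.027, -0.999, 0.036], [-0.992, -0.032, -0.123], [0.124, -0.033, -0.992]]
side [[365.97732362052545, 0.0, 323.9531457858074], [0.0, 365.97732362052545, 200.8890407005911], [0.0, 0.0, 1.0]] [ 338. -692.  554.] [[0.945, -0.326, -0.019], [-0.195, -0.515, -0.835], [0.262, 0.793, -0.55]]
[[0.001, -0.961, -0.276, 69.936], [1.0, 0.001, -0.0, 0.387], [0.001, -0.276, 0.961, -117.811], [0.0, 0.0, 0.0, 1.0]] [[281.7584963035584, 0.0, 319.015925174119], [0.0, 281.7584963035584, 201.12426960455508], [0.0, 0.0, 1.0]] 25.0
[[-9.29851761e-01  3.67932798e-01 -1.07634389e-03]
 [ 3.67934227e-01  9.29850015e-01 -1.83149551e-03]
 [ 3.26971111e-04 -2.09904308e-03 -9.99997744e-01]] 0.1 [-0.07898291 -0.33865878  0.27029226]
```

View pics/top0.png

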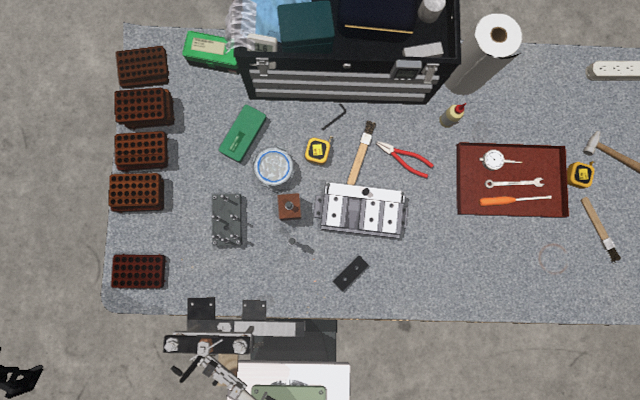

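View pics/side0.png

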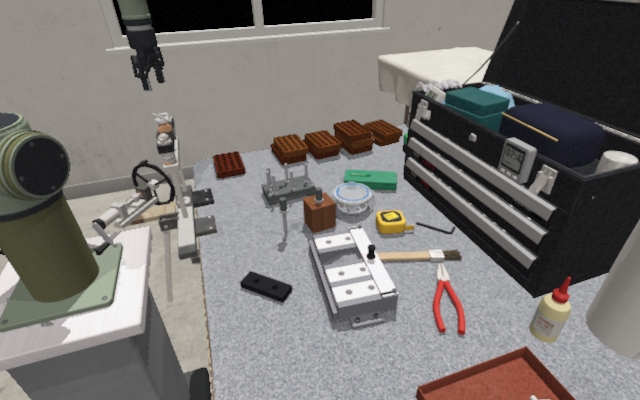

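```bash
cat > h.py <<'E'
from plant import ctrl,sensors,optics
import cv2,numpy as np
def cam(n):
    c=optics.camera_params(n)
    if n!="wrist": return c["mtx"],c["R"],c["t"]
    s=sensors.read_state(); T=np.eye(4); T[:3,:3]=s["eef_rot"]; T[:3,3]=s["eef_pos"]
    M=np.linalg.inv(T@c["T_tool_cam"]); return c["mtx"],M[:3,:3],M[:3,3]
def grab(n,name=None):
    C=cam(n); p,d=optics.grab_frame(n)
    if name: cv2.imwrite(f"pics/{name}.png",p[:,:,::-1]); np.savez(f"pics/{name}.npz",p=p,d=d,K=C[0],R=C[1],t=C[2])
    return p,d,C
def cloud(d,C):
    K,R,t=C; v,u=np.indices(d.shape)
    P=np.stack([(u-K[0,2])/K[0,0]*d,(v-K[1,2])/K[1,1]*d,d],-1)
    return (P-t)@R
def onplane(uv,z,C):
    K,R,t=C; uv=np.atleast_2d(uv).astype(float)
    r=np.c_[(uv[:,0]-K[0,2])/K[0,0],(uv[:,1]-K[1,2])/K[1,1],np.ones(len(uv))]@R
    o=-R.T@t; return o+r*((z-o[2])/r[:,2])[:,None]
def proj(X,C):
    K,R,t=C; q=(np.atleast_2d(X)@R.T+t)@K.T; return q[:,:2]/q[:,2:]
def down(yaw):  # tool x at yaw in world, z down
    c,s=np.cos(yaw),np.sin(yaw); return np.array([[c,s,0],[s,-c,0],[0,0,-1.]])
def st(): 
    s=sensors.read_state(); return s
E
python3 - <<'E'
from h import *
z=np.load("pics/top0.npz");C=cam("top");P=cloud(z["d"],C)
for n,(u,v) in dict(nest=(363,209),jig=(227,220),block=(289,207),pin2=(300,245),black=(351,273),knob=(365,191)).items(): print(n,P[v,u].round(),onplane((u,v),40,C).round())
ctrl.move_ptp([430,-110,330],down(np.pi)); grab("wrist","w1")
ctrl.move_ptp([430,150,330],down(np.pi)); grab("wrist","w2"); print(st()["t"])
E
```

```text
nest [ 558. -184.   42.] [[ 558. -184.   40.]]
jig [519. 176.  30.] [[518. 174.  40.]]
block [551.  11. 102.] [[558.  13.  40.]]
pin2 [459. -19.  -1.] [[458. -19.  40.]]
black [ 388. -158.   13.] [[ 390. -155.   40.]]
knob [ 602. -183.   74.] [[ 607. -189.   40.]]
3.65
```

View pics/w1.png

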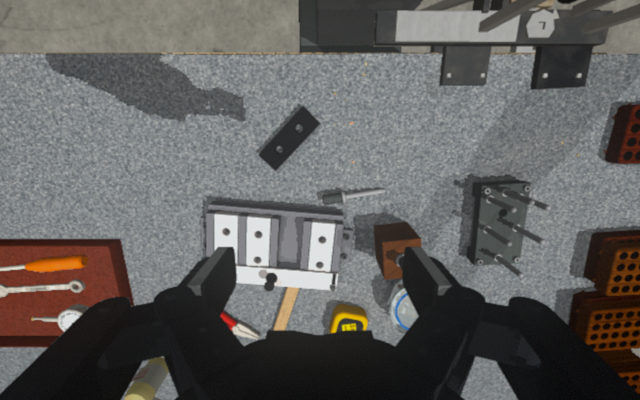

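View pics/w2.png

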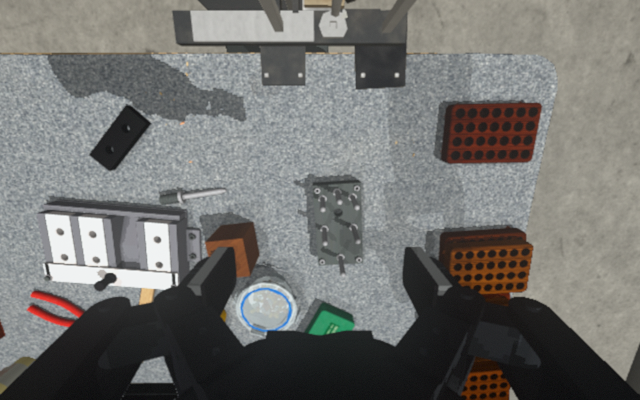

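```bash
python3 - <<'E'
from h import *
for f,C in(("w1",None),("w2",None),("top0",cam("top"))):
    z=np.load(f"pics/{f}.npz"); C=C or (z["K"],z["R"],z["t"]); P=cloud(z["d"],C)
    for n,c,r,lo,hi in(("nest",(558,-184),150,34,49),("jig",(519,174),100,23,33),("block",(551,11),60,64,76)):
        m=(np.abs(P[...,0]-c[0])<r)&(np.abs(P[...,1]-c[1])<r*(.9 if n=="nest" else 1))&(P[...,2]>lo)&(P[...,2]<hi)&(z["d"]>0)
        if m.sum()<30: continue
        m=cv2.morphologyEx(m.astype(np.uint8),cv2.MORPH_OPEN,np.ones((2,2)))
        k,l,s,_=cv2.connectedComponentsWithStats(m); i=1+np.argmax(s[1:,4]); q=P[l==i]
        print(f,n,len(q),np.median(q[:,2]).round(1),cv2.minAreaRect(q[:,:2].astype(np.float32)))
z=np.load("pics/w2.npz");p=z["p"][:,:,::-1]
a=cv2.resize(p[165:285,280:400],None,fx=4,fy=4,interpolation=cv2.INTER_CUBIC)
p=np.load("pics/w1.npz")["p"][:,:,::-1]
b=cv2.resize(p[190:310,190:430],None,fx=3.3,fy=4,interpolation=cv2.INTER_CUBIC)
cv2.imwrite("pics/c1.png",cv2.resize(np.hstack([a,b]),(800,300)) if 0 else a); cv2.imwrite("pics/c2.png",b)
E
```

```text
w1 nest 6633 40.7 ((504.33099365234375, -173.01885986328125), (216.88504028320312, 296.41680908203125), 85.84542083740234)
w1 jig 3308 28.2 ((493.9268798828125, 64.25140380859375), (406.865234375, 161.67654418945312), 74.07341003417969)
w1 block 924 70.4 ((485.5938415527344, -9.126350402832031), (309.4248352050781, 83.86034393310547), 23.463167190551758)
w2 nest 7897 41.0 ((536.8366088867188, -79.64114379882812), (195.57997131347656, 545.1746826171875), 17.805639266967773)
w2 jig 3240 28.5 ((483.0335388183594, 181.8251190185547), (249.0727996826172, 78.04581451416016), 3.8951709270477295)
w2 block 788 70.4 ((483.955322265625, 50.20274353027344), (79.78667449951172, 307.4858093261719), 65.62731170654297)
top0 nest 2754 40.7 ((552.3923950195312, -158.8968963623047), (160.60882568359375, 303.4356689453125), 10.980316162109375)
top0 jig 1262 27.9 ((517.439208984375, 95.23548889160156), (244.3206024169922, 139.87086486816406), 88.65717315673828)
top0 block 472 69.7 ((518.9366455078125, 6.435268402099609), (154.95193481445312, 56.38935852050781), 6.724635601043701)
```

View pics/c1.png

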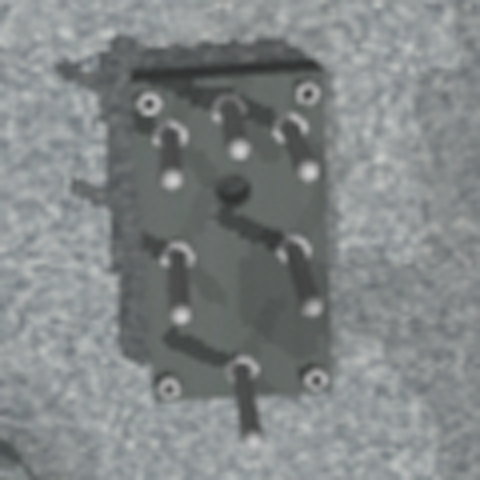

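View pics/c2.png

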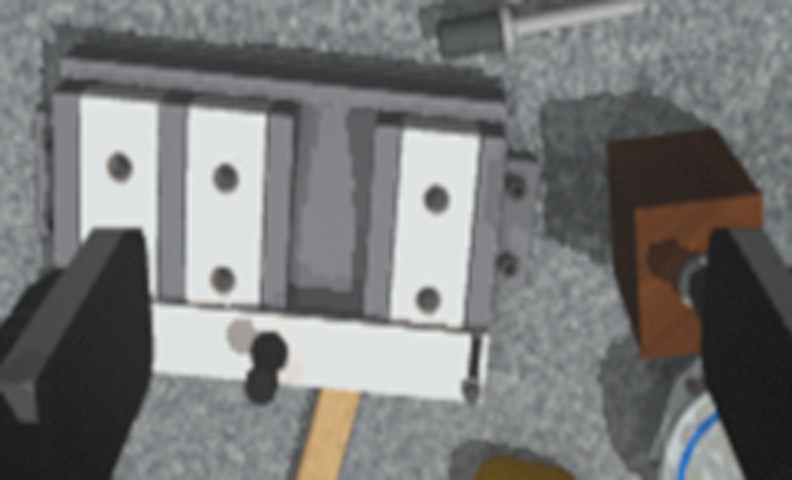

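```bash
python3 - <<'E'
from h import *
z=np.load("pics/w2.npz");C2=(z["K"],z["R"],z["t"])
j=np.array([(148,104),(308,94),(316,378),(168,388),(234,189)])/4+(280,165)-.4
X=onplane(j,28,C2)[:,:2];print(X.round(1)); c=X[:4].mean(0);d=X[2]+X[3]-X[0]-X[1];print("jig",c,np.degrees(np.arctan2(d[1],d[0])),"hole pred",c-22*d/np.linalg.norm(d))
z=np.load("pics/w1.npz");C1=(z["K"],z["R"],z["t"])
e=np.array([(120,166),(226,178),(222,279),(437,199),(428,299)])/(3.3,4)+(190,190)-.4
g=cv2.cvtColor(z["p"],cv2.COLOR_RGB2GRAY)
r=[]
for u,v in e:
    a,b=int(round(u)),int(round(v)); w=np.clip(150-g[b-5:b+6,a-5:a+6].astype(float),0,None); yy,xx=np.mgrid[b-5:b+6,a-5:a+6]; r.append(((w*xx).sum()/w.sum(),(w*yy).sum()/w.sum()))
E=onplane(r,40,C1)[:,:2];print(E.round(1))
dx=(E[2]-E[1]+E[4]-E[3]);dy=E[3]-E[0]+E[3]-E[1]+E[4]-E[2]
print("yaw",np.degrees(np.arctan2(dx[1],dx[0])),np.degrees(np.arctan2(-dy[0],dy[1])),np.linalg.norm(dx)/2,np.linalg.norm(E[3]-E[0]))
# knob/pin from top depth
t=np.load("pics/top0.npz");C=cam("top")
for n,c,lo,hi in(("pin",(551,11),85,112),("knob",(602,-183),60,76)):
    P=cloud(t["d"],C); m=(np.hypot(P[...,0]-c[0],P[...,1]-c[1])<40)&(P[...,2]>lo)&(P[...,2]<hi); q=P[m];print(n,len(q),np.median(q,0).round(1),q.max(0).round(),q.min(0).round())
def fr(x):pass
# side-view check of link eyes via top cam: print projections
print(proj(np.c_[E,np.full(5,40)],C).round(1))
E
```

```text
[[464.  145.7]
 [460.  206.9]
 [580.  214.7]
 [584.7 153.8]
 [498.2 179.3]]
jig [522.19458549 180.25763808] 3.7850532432313506 hole pred [500.24257358 178.80533884]
[[ 526.2 -253.6]
 [ 530.5 -204. ]
 [ 574.3 -208. ]
 [ 539.3 -104.9]
 [ 583.1 -108.7]]
yaw -5.070205676888707 -5.021199629873717 43.97801195642391 149.24522730703606
pin 40 [557.   13.3 104. ] [566.  21. 109.] [550.   6.  85.]
knob 30 [ 602.5 -185.8   71.8] [ 610. -179.   75.] [ 596. -192.   67.]
[[388.9 221.8]
 [370.4 219.6]
 [372.1 203.3]
 [333.3 215.2]
 [335.  198.9]]
```

```bash
cat >> h.py <<'E'
NY=np.radians(-5.05); NO=np.array([554.9,-181.3]); JY=np.radians(3.8); JO=np.array([522.2,180.3])
def fr(o,yaw,x,y): return o+np.array([[np.cos(yaw),-np.sin(yaw)],[np.sin(yaw),np.cos(yaw)]])@np.array([x,y])
def nest(x,y,z): return np.r_[fr(NO,NY,x,y),z]
def jig(x,y,z): return np.r_[fr(JO,JY,x,y),z]
def ok(*a):
    s=st(); print(*a,"t",round(s["t"],1),"p",s["eef_pos"].round(1),"F",s["force"].round(1),"w",round(s["grip_width"],1),"gf",round(s["grasp_force"],1))
E
python3 - <<'E'
from h import *
R=down(np.pi+NY); k=np.array([601.6,-185.6])
ctrl.move_ptp(np.r_[k,150],R); ctrl.gripper_to(45,20)
ctrl.move_l(np.r_[k,74],vel=100,threshold=10); ok("at")
ctrl.gripper_to(5,25); ok("grip"); p0=st()["eef_pos"]
d=np.r_[np.cos(NY),np.sin(NY),0]
print(ctrl.move_l(p0+26*d,vel=30,threshold=14)); ok("pushed"); print((st()["eef_pos"]-p0)@d)
E
```

```text
at t 6.6 p [ 602.2 -185.9   74.7] F [ 0.8  0.7 -0.4] w 45.1 gf 0.0
grip t 7.0 p [ 602.2 -186.    75.1] F [-0.1 -0.2  3.6] w 13.9 gf 24.8
True
pushed t 7.7 p [ 624.  -188.    75.1] F [-1.9  1.3  5.5] w 14.1 gf 25.0
21.813424297999067
```

```bash
python3 - <<'E'
from h import *
d=np.r_[np.cos(NY),np.sin(NY),0]; p0=st()["eef_pos"]
p1=p0+[0,0,2]; ctrl.move_l(p1,vel=30); ok("up")
print(ctrl.move_l(p1+6*d,vel=20,threshold=25)); ok("pushed"); print((st()["eef_pos"]-p0)@d)
ctrl.gripper_to(40,20); ok(); ctrl.move_l(st()["eef_pos"]+[0,0,80])
ctrl.move_ptp(nest(-60,0,300),down(np.pi+NY)); grab("wrist","w3");ok()
E
```

```text
up t 8.0 p [ 623.6 -187.9   75.3] F [ 0.9 -2.4 -8.9] w 14.4 gf 25.3
False
pushed t 8.4 p [ 624.3 -188.    75.1] F [-11.   -1.3  -0.4] w 13.8 gf 26.0
0.3692270918042319
t 8.8 p [ 631.  -188.5   78.2] F [-0.1 -0.3  0.6] w 39.9 gf 0.0
t 10.4 p [ 495.1 -175.8  297.9] F [-0.4 -0.5 -0.4] w 40.0 gf 0.0
```

View pics/w3.png

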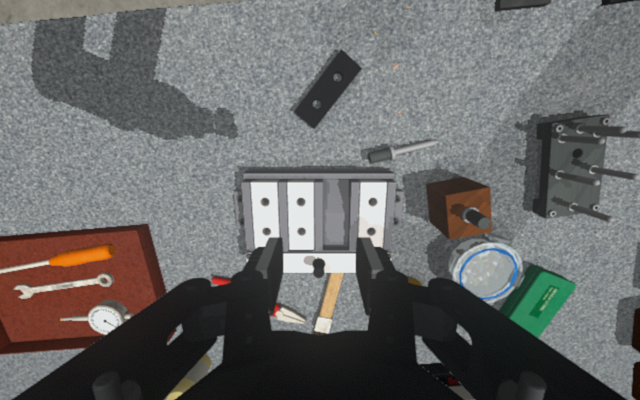

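```bash
python3 - <<'E'
from h import *
z=np.load("pics/w3.npz");C=(z["K"],z["R"],z["t"]);g=cv2.cvtColor(z["p"],cv2.COLOR_RGB2GRAY).astype(float)
for y in(-50,-20,15,30):
    xs=np.arange(30,75,.5); uv=proj([nest(x,y,45) for x in xs],C); v=cv2.remap(g.astype(np.float32),uv[:,:1].astype(np.float32),uv[:,1:].astype(np.float32),cv2.INTER_LINEAR)[:,0]
    d=np.diff(v); print(y,[(xs[i],round(float(d[i]))) for i in np.argsort(-abs(d))[:6]])
e=np.array([(265,202),(266,232),(301,202),(301,232),(373,202),(372,232)])
r=[]
for a,b in e:
    w=np.clip(150-g[b-5:b+6,a-5:a+6],0,None); yy,xx=np.mgrid[b-5:b+6,a-5:a+6]; r.append(((w*xx).sum()/w.sum(),(w*yy).sum()/w.sum()))
E=onplane(r,40,C)[:,:2]; print(E.round(1).tolist())
Rm=np.array([[np.cos(NY),-np.sin(NY)],[np.sin(NY),np.cos(NY)]]); print(((E-NO)@Rm).round(1).tolist())
E
```

```text
-50 [(np.float64(53.0), 25), (np.float64(53.5), 24), (np.float64(52.5), 21), (np.float64(54.0), 21), (np.float64(55.0), 19), (np.float64(54.5), 19)]
-20 [(np.float64(48.0), -34), (np.float64(48.5), -34), (np.float64(49.0), -29), (np.float64(53.0), 28), (np.float64(53.5), 25), (np.float64(52.5), 23)]
15 [(np.float64(52.5), 24), (np.float64(53.0), 24), (np.float64(53.5), 24), (np.float64(54.0), 19), (np.float64(55.0), 18), (np.float64(54.5), 18)]
30 [(np.float64(53.5), 27), (np.float64(53.0), 24), (np.float64(52.5), 24), (np.float64(54.0), 19), (np.float64(55.0), 19), (np.float64(54.5), 19)]
[[526.1, -253.7], [570.0, -257.8], [530.4, -204.4], [574.3, -208.1], [539.1, -105.2], [583.1, -108.8]]
[[-22.3, -74.6], [21.8, -74.9], [-22.4, -25.1], [21.7, -25.0], [-22.4, 74.4], [21.7, 74.7]]
```

```bash
cat >> h.py <<'E'
def tip(y):
    R=down(np.pi/2+NY); q=st()["eef_pos"]
    ctrl.gripper_to(0,30)
    ctrl.move_ptp(nest(-33,y,100),R)
    ctrl.move_l(nest(-33,y,70),vel=100)
    h=ctrl.move_l(nest(-33,y,49),vel=40,threshold=9); ok("press",h)
    ctrl.move_l(nest(-33,y,110),vel=120)
E
python3 - <<'E'
from h import *
print(ctrl.solve_ik(nest(-33,75,100),down(np.pi/2+NY)),ctrl.solve_ik(nest(-33,75,100),down(-np.pi/2+NY)))
tip(75)
ctrl.move_ptp(nest(-60,0,300),down(np.pi+NY)); p,d,C=grab("wrist","w4");ok()
P=cloud(d,C)-np.r_[NO,0]; Rm=np.array([[np.cos(NY),-np.sin(NY)],[np.sin(NY),np.cos(NY)]]); P[...,:2]=P[...,:2]@Rm
for x in range(-45,60,10):
    m=(abs(P[...,0]-x)<3)&(abs(P[...,1]-75)<12)&(P[...,2]>5); print(x,np.percentile(P[m][:,2],[20,50,80]).round(1))
E
```

```text
[-3.54387687e-01  3.13706354e-01  1.76318882e+00 -4.44089210e-16
  1.06469748e+00 -2.66248560e-01] None
press True t 13.2 p [ 529.6 -104.    55.5] F [-1.9  0.1  7.7] w 0.2 gf 4.0
t 15.4 p [ 494.8 -175.7  298.9] F [ 0.2  0.1 -0.4] w -0.1 gf 0.0
-45 [22.7 23.6 24.7]
-35 [26.8 27.7 28.5]
-25 [17.9 30.4 32.4]
-15 [34.6 35.9 36.6]
-5 [38.4 39.7 40.3]
5 [43.  43.8 44.7]
15 [45.2 47.1 48.4]
25 [27.1 51.2 52.6]
35 [54.8 56.  56.7]Traceback (most recent call last):
  File "<stdin>", line 7, in <module>
    return _quantile_unchecked(
        a, q, axis, out, overwrite_input, method, keepdims, weights)
    return _ureduce(a,
                    func=_quantile_ureduce_func,
    ...<5 lines>...
                    overwrite_input=overwrite_input,
                    method=method)
    r = func(a, **kwargs)
    result = _quantile(arr,
                       quantiles=q,
    ...<2 lines>...
                       out=out,
                       weights=wgt)
    slices_having_nans = np.isnan(arr[-1, ...])
                                  ~~~^^^^^^^^^
IndexError: index -1 is out of bounds for axis 0 with size 0
```

```bash
cat >> h.py <<'E'
A=np.radians(22)
def Rn(yaw,a):
    c,s=np.cos(a),np.sin(a); Rz=np.array([[np.cos(yaw),-np.sin(yaw),0],[np.sin(yaw),np.cos(yaw),0],[0,0,1]])
    return Rz@np.array([[-c,0,s],[0,1,0],[-s,0,-c]]), Rz@np.array([c,0,s]), Rz@np.array([-s,0,c])
def pick(y,dx=0,dz=0):
    R,u,n=Rn(NY,A); E=nest(40.7+dx,y,58.1+dz); g=E-7*u+(25-8.5)*n
    ctrl.move_ptp(g+110*n,R); ctrl.gripper_to(50,30)
    print(ctrl.move_l(g+15*n,vel=120)); print("touch",ctrl.move_l(g,vel=30,threshold=8)); ok("at",g.round(1))
    ctrl.gripper_to(20,100); ok("grip")
    ctrl.move_l(st()["eef_pos"]+[0,0,90],vel=80); ok("lift")
def level(name):
    ctrl.move_ptp(jig(43,0,190),Rn(JY,0)[0]); ctrl.hold(.3); ok("level")
    p,d,C=grab("wrist",name); s=st(); P=(cloud(d,C)-s["eef_pos"])@s["eef_rot"]; return p,d,C,P
E
python3 - <<'E'
from h import *
pick(75)
p,d,C,P=level("w5")
m=(P[...,0]>-8)&(P[...,0]<100)&(abs(P[...,1])<25)&(abs(P[...,2]-16)<25)&(d>0); q=P[m]; print(m.sum(),q.min(0),q.max(0))
print(np.polyfit(q[:,0],q[:,2],1))
E
```

```text
False
touch False
at [ 589.4 -109.1   70.8] t 18.2 p [ 589.3 -109.    70.5] F [1.  0.6 0.3] w 49.9 gf 0.0
grip t 18.5 p [ 589.5 -109.1   71.1] F [-0.8 -0.   1. ] w 32.0 gf 99.1
lift t 19.8 p [ 588.9 -108.9  160.2] F [ 0.2  0.2 -1.9] w 32.6 gf 99.5
level t 21.2 p [565.3 182.  189.9] F [-1.1  1.  -1.7] w 32.6 gf 99.5
15532 [ -7.97275724 -24.91853634  -8.99854877] [93.05425738 24.9955713  32.2107695 ]
[ 0.05483762 14.19704544]
```

View pics/w5.png

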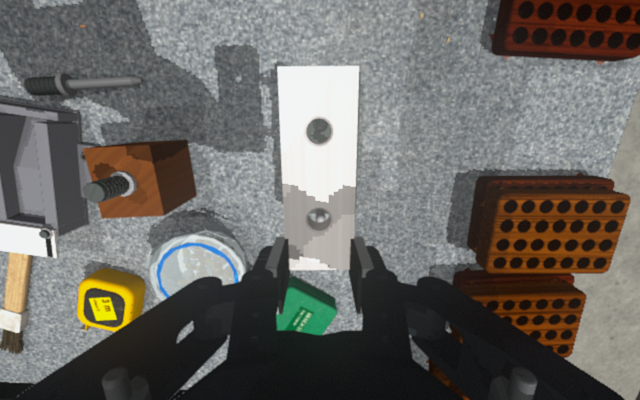

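```bash
cat >> h.py <<'E'
def held(p,d,P):
    """tool-frame top-plane tilt and eye centres of the held link"""
    hsv=cv2.cvtColor(p,cv2.COLOR_RGB2HSV); m=((hsv[...,1]<25)&(hsv[...,2]>75)&(abs(P[...,0]-43)<60)&(abs(P[...,1])<23)&(abs(P[...,2]-16)<14)&(d>0)).astype(np.uint8)
    m=cv2.morphologyEx(m,cv2.MORPH_OPEN,np.ones((5,5))); k,l,s,_=cv2.connectedComponentsWithStats(m); L=(l==1+np.argmax(s[1:,4])).astype(np.uint8)
    q=P[cv2.erode(L,np.ones((7,7)))>0]; A_=np.c_[q[:,:2],np.ones(len(q))]; co=np.linalg.lstsq(A_,q[:,2],rcond=None)[0]
    for _ in range(3):
        r=abs(A_@co-q[:,2])<2; co=np.linalg.lstsq(A_[r],q[r,2],rcond=None)[0]
    c=optics.camera_params("wrist"); T=c["T_tool_cam"]; K=c["mtx"]
    def tool(uv):
        uv=np.atleast_2d(uv).astype(float); r=np.c_[(uv[:,0]-K[0,2])/K[0,0],(uv[:,1]-K[1,2])/K[1,1],np.ones(len(uv))]@T[:3,:3].T; o=T[:3,3]
        s=(co[0]*o[0]+co[1]*o[1]+co[2]-o[2])/(r[:,2]-r[:,:2]@co[:2]); return o+r*s[:,None]
    cs,h=cv2.findContours(L,cv2.RETR_CCOMP,cv2.CHAIN_APPROX_NONE); eyes=[]
    for i,cn in enumerate(cs):
        if h[0][i][3]>=0 and cv2.contourArea(cn)>120:
            X=tool(cn[:,0]); eyes.append(cv2.minEnclosingCircle(X[:,:2].astype(np.float32)))
    o=max(cs,key=cv2.contourArea); X=tool(o[:,0])
    print("tilt deg",np.degrees(np.arctan(co[0])).round(2),"roll",np.degrees(np.arctan(co[1])).round(2),"z0",co[2].round(1))
    for e in eyes: print(" eye",np.round(e[0],2),round(e[1],1))
    print(" outline",cv2.minAreaRect(X[:,:2].astype(np.float32)))
    return co
E
python3 - <<'E'
from h import *
z=np.load("pics/w5.npz");C=(z["K"],z["R"],z["t"]);s=st();P=(cloud(z["d"],C)-s["eef_pos"])@s["eef_rot"]; held(z["p"],z["d"],P)
E
```

```text
tilt deg 0.41 roll 0.07 z0 17.3
 eye [23.27  0.34] 5.6
 eye [65.65 -0.33] 6.5
 outline ((42.87552261352539, 2.6589508056640625), (41.633270263671875, 100.03910064697266), 88.47077941894531)
```

```bash
python3 - <<'E'
from h import *
z=np.load("pics/w2.npz");C=(z["K"],z["R"],z["t"])
px=np.array([(172,180),(309,172),(180,315),(313,308),(240,150),(250,433)])/4+(280,165)-.4
D=np.array([(-46,-23),(-46,23),(4,-23),(4,23),(-55,0),(55,0)])
for zz in (82,84,86):
    X=onplane(px,zz,C)[:,:2]; a,b=D-D.mean(0),X-X.mean(0)
    th=np.arctan2((a[:,0]*b[:,1]-a[:,1]*b[:,0]).sum(),(a*b).sum()); R=np.array([[np.cos(th),-np.sin(th)],[np.sin(th),np.cos(th)]])
    o=X.mean(0)-R@D.mean(0); print(zz,np.degrees(th).round(2),o.round(2),(X-(D@R.T+o)).round(1).tolist())
px=np.array([(230,107),(240,365),(168,134),(292,128),(176,253),(294,248)])/4+(280,165)-.4
print([ (onplane(px,28,C)[:,:2]-[jig(x,y,0)[:2] for x,y in [(-55,0),(55,0),(-46,-23),(-46,23),(4,-23),(4,23)]]).round(1).tolist()])
E
```

```text
82 3.32 [521.34 180.39] [[0.6, -0.4], [0.3, 0.2], [0.6, -0.2], [0.5, 0.6], [0.2, 0.1], [-2.3, -0.4]]
84 3.32 [520.53 180.23] [[0.7, -0.2], [0.5, 0.1], [0.5, -0.1], [0.4, 0.5], [0.4, 0.1], [-2.6, -0.4]]
86 3.32 [519.73 180.07] [[0.9, -0.1], [0.7, -0.0], [0.4, 0.0], [0.3, 0.4], [0.7, 0.1], [-3.0, -0.4]]
[[[-2.2, 0.5], [-2.9, -0.7], [-1.9, -0.9], [-1.3, 1.0], [-2.6, -0.9], [-1.8, 0.2]]]
```

```bash
python3 - <<'E'
from h import *
ctrl.move_ptp(jig(20,105,140),Rn(JY,0)[0]); ctrl.hold(.3); ok()
p,d,C=grab("wrist","w6"); uv=proj([jig(0,0,50)],C)[0]; print(uv)
a=max(0,int(uv[0])-130);b=max(0,int(uv[1])-130); print(a,b)
cv2.imwrite("pics/c6.png",cv2.resize(p[b:b+260,a:a+260,::-1],None,fx=2.3,fy=2.3,interpolation=cv2.INTER_CUBIC))
E
```

```text
t 22.1 p [536.2 285.6 140.9] F [-0.2  0.7 -2.2] w 32.2 gf 99.6
[181.53706589 187.03546075]
51 57
```

View pics/c6.png

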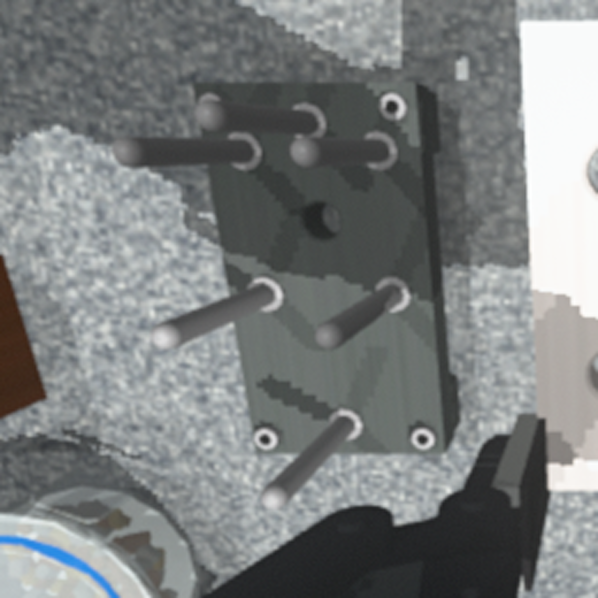

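```bash
python3 - <<'E'
from h import *
z=np.load("pics/w6.npz");C=(z["K"],z["R"],z["t"])
D=np.array([(-46,-23),(-46,23),(-55,0),(4,-23),(4,23),(55,0)],float)
S=np.array([(-60,30.5),(60,-30.5),(60,30.5),(-22,0)])
def fit(px,zz,D):
    X=onplane(np.array(px)/2.3+(51,57)-.3,zz,C)[:,:2]; a,b=D-D.mean(0),X-X.mean(0)
    th=np.arctan2((a[:,0]*b[:,1]-a[:,1]*b[:,0]).sum(),(a*b).sum()); R=np.array([[np.cos(th),-np.sin(th)],[np.sin(th),np.cos(th)]])
    o=X.mean(0)-R@D.mean(0); print(zz,np.degrees(th).round(2),o.round(2),(X-(D@R.T+o)).round(1).tolist())
t=[(130,152),(305,152),(212,112),(165,337),(329,336),(274,495)]
for zz in(80,82,84): fit(t,zz,D)
b=[(246,151),(383,151),(310,122),(269,295),(397,296),(347,425)]
for zz in(28,30):fit(b,zz,D)
fit([(392,106),(265,438),(423,437),(322,220)],28,S)
E
```

```text
80 3.7 [521.39 178.51] [[-0.3, -0.3], [-0.4, 0.2], [-1.5, 0.2], [0.9, -0.7], [0.5, 0.4], [0.8, 0.2]]
82 3.7 [520.93 179.67] [[-0.0, 0.0], [-0.1, -0.0], [-1.0, 0.2], [0.7, -0.5], [0.3, 0.2], [0.0, 0.1]]
84 3.7 [520.47 180.84] [[0.3, 0.3], [0.3, -0.3], [-0.5, 0.2], [0.5, -0.2], [0.1, -0.1], [-0.7, 0.1]]
28 3.6 [521.34 180.81] [[-0.2, -0.5], [-0.4, 0.5], [-0.8, -0.4], [0.3, 0.0], [0.5, 0.7], [0.7, -0.3]]
30 3.6 [520.99 181.69] [[0.0, -0.3], [-0.1, 0.3], [-0.4, -0.3], [0.1, 0.2], [0.3, 0.5], [0.1, -0.3]]
28 3.7 [521.46 179.02] [[-0.9, -0.7], [1.2, -0.6], [0.7, -0.1], [-1.0, 1.5]]
```

```bash
sed -i 's/^\(NY=.*\)JY=.*$/\1JY=np.radians(3.65); JO=np.array([521.1,180.1])/' h.py; cat >> h.py <<'E'
def place(k,gx=43.2,gy=0,ztop=16.7):
    """k = number of links already stacked; gx,gy link centre in the tool frame"""
    R=Rn(JY,0)[0]; zf=28+14*(k+1)+ztop
    ctrl.move_ptp(jig(gx,-gy,150),R)
    for ox,oy in[(0,0),(-1,0),(1,0),(0,1),(0,-1),(-1.5,1.5),(1.5,1.5),(-1.5,-1.5),(1.5,-1.5),(2.5,0),(-2.5,0)]:
        ctrl.move_l(jig(gx+ox,-gy+oy,128),vel=60)
        h=ctrl.move_l(jig(gx+ox,-gy+oy,zf-1.5),vel=35,threshold=12); ok("down",ox,oy,h)
        if st()["eef_pos"][2]<zf+5: return True
    return False
E
python3 - <<'E'
from h import *
print(place(0))
E
```

```text
down 0 0 True t 25.1 p [564.2 182.9  59.5] F [-1.1 -0.5  3.6] w 32.5 gf 100.2
True
```

```bash
cat >> h.py <<'E'
def release():
    ctrl.gripper_to(48,30); ok("released"); ctrl.move_l(st()["eef_pos"]+[0,0,100],vel=120)
def nextlink(y,name):
    tip(y); ctrl.move_l(nest(-33,y,160),vel=150)
    pick(y); p,d,C,P=level(name); held(p,d,P); return P
E
python3 - <<'E'
from h import *
release()
p,d,C=grab("wrist","w7"); P=cloud(d,C)
L=(P-np.r_[JO,0]); Rm=np.array([[np.cos(JY),-np.sin(JY)],[np.sin(JY),np.cos(JY)]]); L[...,:2]=L[...,:2]@Rm
for x in(-40,-10,10,40):
    m=(abs(L[...,0]-x)<4)&(abs(L[...,1])<10); print(x,np.median(L[m][:,2]).round(1))
ctrl.move_ptp(nest(-60,0,300),down(np.pi+NY)); p,d,C=grab("wrist","w8"); g=cv2.cvtColor(p,cv2.COLOR_RGB2GRAY).astype(float)
e=proj([nest(x,y,40) for y in(-75,-25) for x in(-22.3,21.7)],C).round().astype(int); r=[]
for a,b in e:
    w=np.clip(150-g[b-5:b+6,a-5:a+6],0,None); yy,xx=np.mgrid[b-5:b+6,a-5:a+6]; r.append(((w*xx).sum()/w.sum(),(w*yy).sum()/w.sum()))
Rn_=np.array([[np.cos(NY),-np.sin(NY)],[np.sin(NY),np.cos(NY)]]); print(((onplane(r,40,C)[:,:2]-NO)@Rn_).round(1).tolist())
nextlink(-25,"w9")
E
```

```text
released t 25.4 p [562.5 182.6  57.6] F [ 0.  -0.2  0.2] w 48.0 gf 0.0
-40 42.3
-10 42.3
10 42.3
40 42.4
[[-22.3, -74.8], [21.9, -74.7], [-22.3, -25.2], [21.8, -25.1]]
press True t 30.7 p [ 520.7 -203.7   55.5] F [-1.2  1.3  7.6] w -0.1 gf 3.8
False
touch False
at [ 580.6 -208.7   70.8] t 35.5 p [ 580.6 -208.6   70.5] F [-0.3 -0.1  0.4] w 49.8 gf 0.0
grip t 35.8 p [ 580.7 -208.7   71.1] F [-0.8  0.7  2. ] w 32.3 gf 99.1
lift t 37.1 p [ 580.1 -208.4  160.1] F [ 0.7  0.3 -1.6] w 32.4 gf 99.5
level t 38.8 p [564.2 182.  189.9] F [-0.3 -0.4 -2.5] w 32.4 gf 99.5
tilt deg 0.37 roll 0.09 z0 17.3
 eye [23.34  0.33] 5.6
 eye [65.1   0.17] 5.9
 outline ((42.89889144897461, 2.2590885162353516), (41.51040267944336, 100.34365844726562), 87.83255767822266)
```

Link a is flat on the base, and link c is held with the same geometry.

```bash
python3 - <<'E'
from h import *
if place(1):
    release(); ctrl.move_ptp(nest(-60,0,300),down(np.pi+NY))
    p,d,C=grab("wrist","w10"); cv2.imwrite("pics/w10.png",p[:,:,::-1])
    nextlink(-75,"w11")
    if place(2): release(); grab("wrist","w12")
E
```

```text
down 0 0 True t 41.1 p [564.1 182.9  73.5] F [0.2 0.8 4. ] w 31.9 gf 100.6
released t 41.5 p [562.5 182.6  71.5] F [-0.2 -0.2  0.3] w 48.0 gf 0.0
press True t 46.6 p [ 516.2 -253.6   55.5] F [-1.4  1.9  7.6] w -0.3 gf 3.6
False
touch False
at [ 576.2 -258.5   70.8] t 51.5 p [ 576.2 -258.4   70.5] F [ 0.1 -0.4 -0.6] w 50.0 gf 0.0
grip t 51.8 p [ 576.3 -258.6   71.1] F [-1.   0.2  1.1] w 32.0 gf 99.1
lift t 53.0 p [ 575.8 -258.2  160.1] F [-0.7 -0.2 -0.6] w 32.1 gf 99.5
level t 55.0 p [564.2 182.1 190. ] F [-0.3  0.1 -1.9] w 32.5 gf 99.5
tilt deg 0.33 roll 0.12 z0 17.2
 eye [23.37  0.33] 5.6
 eye [65.2   1.17] 6.8
 outline ((43.00409698486328, 2.660062789916992), (41.58534240722656, 100.1789779663086), 88.4825439453125)
down 0 0 True t 56.9 p [563.9 182.8  87.4] F [-0.4  0.8  4.5] w 32.2 gf 100.5
released t 57.2 p [562.5 182.6  85.7] F [-0.5  0.  -1.1] w 48.0 gf 0.0
```

View pics/w12.png

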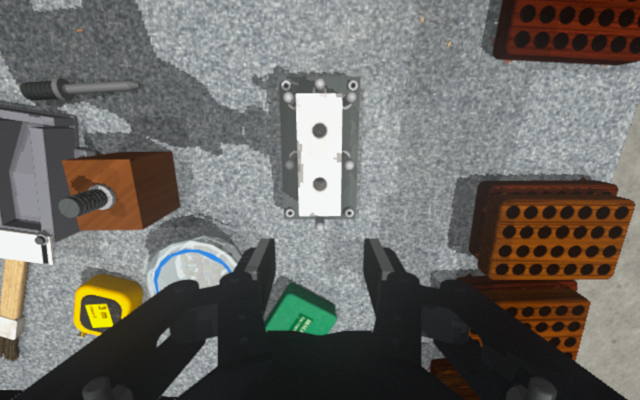

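```bash
python3 - <<'E'
from h import *
ctrl.move_ptp([545,12,225],Rn(JY,0)[0]); ctrl.gripper_to(60,30); ctrl.hold(.2); ok()
p,d,C=grab("wrist","w13"); P=cloud(d,C)
uv=proj([[556,13,105]],C)[0]; print("knob px",uv)
m=(np.hypot(P[...,0]-556,P[...,1]-13)<35)&(P[...,2]>98)&(P[...,2]<112); q=P[m]; print(m.sum(),np.median(q,0).round(1),cv2.minEnclosingCircle(q[:,:2].astype(np.float32)))
b=(P[...,0]>570)&(P[...,0]<650)&(P[...,1]>20)&(P[...,1]<110)&(P[...,2]>5); print("bowl max z",np.percentile(P[b][:,2],99.5))
m=(np.hypot(P[...,0]-556,P[...,1]-13)<55)&(P[...,2]>67)&(P[...,2]<73); print("block",cv2.minAreaRect(P[m][:,:2].astype(np.float32)))
a,c=int(uv[0])-100,max(0,int(uv[1])-100); print(a,c); cv2.imwrite("pics/c13.png",cv2.resize(p[c:c+200,a:a+200,::-1],None,fx=3,fy=3))
E
```

```text
t 59.4 p [545.   12.6 224.9] F [ 0.5  0.  -0.2] w 59.8 gf 0.0
knob px [318.41094302 214.75894716]
261 [563.6  -1.1 105.1] ((564.9976196289062, -1.1086286306381226), 8.215773582458496)
bowl max z 71.32077039444432
block ((565.1509399414062, -1.4621124267578125), (62.4511604309082, 55.5528450012207), 4.399849891662598)
218 114
```

View pics/c13.png

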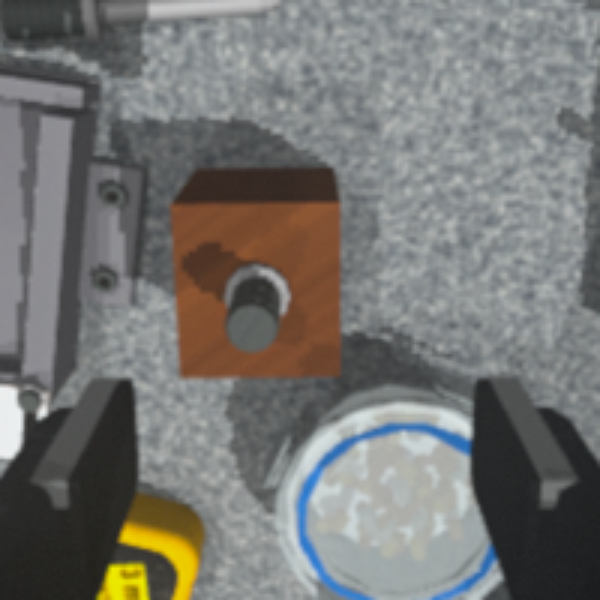

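```bash
python3 - <<'E'
from h import *
z=np.load("pics/w12.npz");C=(z["K"],z["R"],z["t"]);g=cv2.cvtColor(z["p"],cv2.COLOR_RGB2GRAY).astype(float);r=[]
for a,b in((320,131),(320,184)):
    w=np.clip(130-g[b-10:b+11,a-10:a+11],0,None); yy,xx=np.mgrid[b-10:b+11,a-10:a+11]; r.append(((w*xx).sum()/w.sum(),(w*yy).sum()/w.sum()))
print("eyes",onplane(r,70,C).round(1).tolist(),"pred",jig(-22,0,70).round(1),jig(22,0,70).round(1))
R=Rn(JY,0)[0]
ctrl.move_ptp([564.8,-1.2,150],R); ctrl.gripper_to(36,30)
print(ctrl.move_l([564.8,-1.2,100],vel=60,threshold=8)); ok("at")
ctrl.gripper_to(5,60); ok("grip")
ctrl.move_l(st()["eef_pos"]+[0,0,115],vel=80); ctrl.hold(.2); ok("lift")
grab("side","s14"); p,d,C=grab("wrist","w14"); cv2.imwrite("pics/c14.png",cv2.resize(p[60:300,200:440,::-1],None,fx=2,fy=2))
E
```

```text
eyes [[498.9, 178.5, 70.0], [541.5, 181.2, 70.0]] pred [499.1 178.7  70. ] [543.1 181.5  70. ]
False
at t 61.2 p [565.3  -1.3 100.4] F [ 0.4 -0.3 -0.9] w 36.1 gf 0.0
grip t 61.5 p [565.4  -1.3 100.8] F [-0.4  0.3  2.5] w 14.0 gf 58.4
lift t 63.4 p [565.2  -1.3 215.3] F [ 0.1  1.  -0.8] w 14.3 gf 58.4
```

View pics/c14.png

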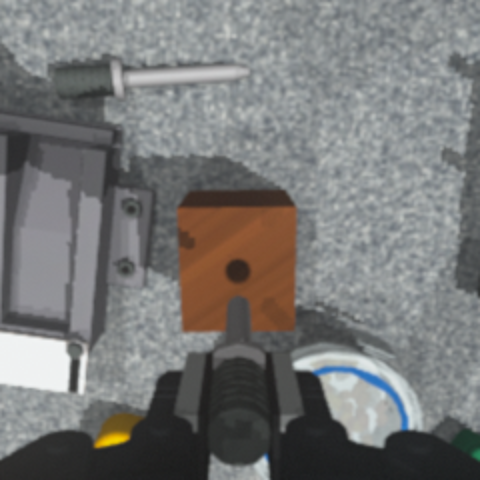

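```bash
python3 - <<'E'
from h import *
z=np.load("pics/w14.npz");C=(z["K"],z["R"],z["t"]);s=st()
print("block hole",onplane((318.3,194.8),70,C).round(1)); 
tp=onplane((318.8,210.3),s["eef_pos"][2]-97,C)[0]; tl=(tp-s["eef_pos"])@s["eef_rot"]; print("tip tool",tl.round(1))
E
```

```text
block hole [[564.6  -1.7  70. ]]
tip tool [ 0.6  0.1 97. ]
```

```bash
cat > ins.py <<'E'
from h import *
R=Rn(JY,0)[0]; zt=100.8
ctrl.move_ptp(jig(-21.4,0,215),R)
for ox,oy in[(0,0),(-1,0),(1,0),(0,1),(0,-1),(-1.2,1.2),(1.2,1.2),(-1.2,-1.2),(1.2,-1.2),(2,0),(-2,0)]:
    ctrl.move_l(jig(-21.4+ox,oy,178),vel=80)
    h=ctrl.move_l(jig(-21.4+ox,oy,zt-1.5),vel=30,threshold=10); ok("down",ox,oy,h)
    if st()["eef_pos"][2]<158: break
E
python3 ins.py
```

```text
down 0 0 False t 67.6 p [499.8 178.8 100.7] F [-4.5 -0.4  7. ] w 14.4 gf 59.1
```

```bash
python3 - <<'E'
from h import *
p=st()["eef_pos"]; print(ctrl.move_l(jig(-21.4,0,96),vel=15,threshold=12)); ok("press")
ctrl.gripper_to(32,30); ok("open"); ctrl.move_l(st()["eef_pos"]+[0,0,110],vel=80)
ctrl.move_ptp(jig(-10,-60,230),Rn(JY,0)[0]); ctrl.hold(.2)
p,d,C=grab("wrist","w15"); grab("side","s15"); P=cloud(d,C)
L=P-np.r_[JO,0]; Rm=np.array([[np.cos(JY),-np.sin(JY)],[np.sin(JY),np.cos(JY)]]); L[...,:2]=L[...,:2]@Rm
m=(np.hypot(L[...,0]+22,L[...,1])<14)&(L[...,2]>85); print("knob top",np.median(L[m],0).round(1),m.sum(),L[m].max(0).round(1))
m=(abs(L[...,0]-10)<8)&(abs(L[...,1])<10); print("top link",np.median(L[m][:,2]).round(1))
q=cv2.imread("pics/s15.png"); cv2.imwrite("pics/c15.png",np.hstack([cv2.resize(q[130:330,230:430],(400,400)),cv2.resize(p[60:260,280:480,::-1],(400,400))]))
E
```

```text
True
press t 67.8 p [499.8 178.8 100.7] F [-0.7  0.3  5.4] w 13.9 gf 59.3
open t 68.2 p [498.7 178.6  99.2] F [-0.2  0.   0.1] w 32.0 gf 0.0
knob top [-22.4  -6.7 288.7] 7590 [-11.2   8.2 302.1]
top link 70.3
```

View pics/c15.png

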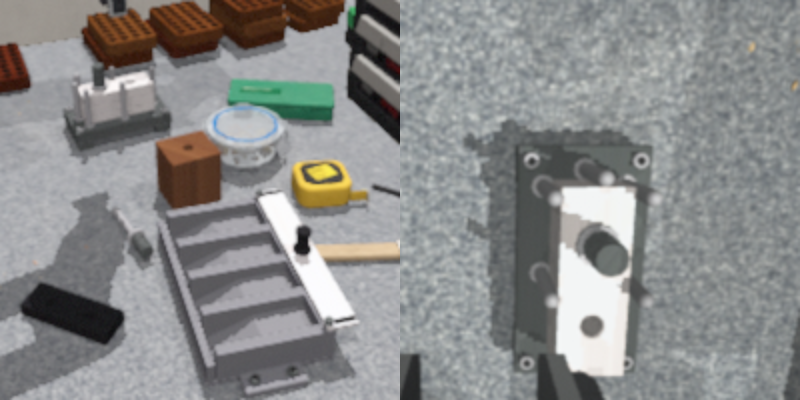

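```bash
python3 - <<'E'
from h import *
z=np.load("pics/w15.npz");P=cloud(z["d"],(z["K"],z["R"],z["t"]));c=jig(-22,0,0)
m=(np.hypot(P[...,0]-c[0],P[...,1]-c[1])<14)&(P[...,2]>90)&(P[...,2]<130);q=P[m];zt=np.median(q[:,2]);print("knob top",zt.round(1),m.sum())
if 103<zt<106.5: print(ctrl.finish_job())
E
```

```text
knob top 104.9 318
the job is handed in; nothing more can be done
None
```

The keeper is fully back, and the three links present (a, c and d; b was absent) lie flat in the jig. The locking pin is pushed through the whole stack with its collar on the top link, and the job was handed in at about 70 s.

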